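# Open the section dryer's flap to the set angle and hold it for inspection

## Robot

A 6-joint arm with a two-finger parallel gripper is mounted at the origin on the work surface. World frame = base frame: x ahead of the robot, y to its left, z up, the work surface at z = 0. Lengths are in mm, angles in rad, forces in N, time in s.
With the tool pointing down it reaches from about 350 to 950 mm from the base axis. Payload 17.4 kg.
Tool frame: the origin (TCP) lies between the finger pads; the fingertips stand 17 mm ahead of it and the grasp point (between the pads) lies 2 mm behind it (bot.tcp_to_tips is the distance from the TCP to the fingertips, in mm); z points along the fingers, y is the line along which they close (so a half turn about z gives the same grasp; the last joint's range is limited). The gripper opens to 93 mm and grips with 3 to 60 N. Pads are 15 mm wide; open, the fingers measure 128 mm over their backs; the gripper's body (75 mm by 188 mm) begins 65 mm behind the grasp point.
Start: joints at [1.156, 0.116, 1.442, -0, 1.584, -0.038], TCP at [248.372, 627.649, 235.646] pointing down, gripper open.
Joint ranges: [-2.83, 2.83], [-0.83, 2.19], [0.07, 2.5], [-1.14, 4.28], [0.01, 3], [-2.97, 2.97]. Speed limits (rad/s): [1.89, 1.89, 2.22, 3.14, 3.14, 3.14].

## Interface

Orientations are given as a unit quaternion [w, x, y, z].
In Python, from station import bot, move_gripper, solve_ik, eyes, order, readout gives the robot as it stands. Calls block until the motion is done:
- bot.move_ptp(position, orientation): joint-space move of the TCP to a pose.
- bot.move_linear(position, frame=None, feed=150, f_stop=None): straight line of the TCP; frame=None keeps the orientation; feed is the mean speed in mm/s. With f_stop (N) it stops when the force on the tool has changed by that much, and returns True; else False.
- bot.move_j(angles): joint-space move.
- move_gripper(opening, strength=None): finger opening in mm; strength is the grip in N (None keeps the last); returns when the fingers have stopped.
- bot.dwell(seconds).
- solve_ik(position, orientation): joint angles nearest the present ones, or None.
- eyes.capture(name): name is "scene" or "top"; returns the picture (400x640x3 uint8, blue, green, red); there is no depth.
- eyes.camera_model(name): a dict with "intrinsics" (3x3 intrinsics, pixels), "rvec" (rotation vector, rad) and "tvec" (3), from world to camera coordinates, as OpenCV has them. Camera axes: x right, y down, z forward; pixel columns grow to the right and rows downward; lengths in mm; the calibration is good to about 2 mm. A picture is of the moment at which its call begins. camera_model takes no time and is no camera call.
A pose or a line that the arm cannot do raises bot.PlanningError and nothing moves.
- order.job_done(): hands the job in; it is judged then, once.
Readings, each from a call of its own:
- readout.get_t(): time.
- readout.get_qpos(): joint angles.
- readout.get_dq(): joint speeds.
- readout.get_effort(): joint torques, N m.
- readout.get_eef_pos(): TCP position.
- readout.get_orientation(): TCP orientation.
- readout.get_contact_force(): force on the tool from outside, world axes, zero at the start.
- readout.get_torque(): the same for the moment, N m.
- readout.get_opening(): finger opening in mm.
- readout.get_finger_force(): force on a finger pad.
Only numpy, scipy, OpenCV 4.12 (cv2) and the standard library are available. Lean on these libraries where they do the work, as an engineer would, in place of code of your own. Each camera call takes 0.05 s, during which the arm holds its last target. There are 200 camera calls.

## Task

The section dryer's flap is locked by the black key in its front ledge: turn the key clockwise to its stop, lift it out and lay it in the empty steel tray. Then swing the flap up by its bar handle until its side peg is level with the ball of the set pointer, and keep holding it there: nothing else supports it, so finish with the gripper still holding the flap at that angle. Leave the pointer as it is set, and do not disturb the other things on the bench.

Things in the scene. Friction and masses are not known exactly. Their poses are not given: they have to be found in the camera images.
- dryer: fixed off-white housing, 260 (x) x 240 (y) x 100 mm high; origin under its centre on the bench, x from its front (robot side) to its back, y left. Along the top's front: a 51 mm deep aluminium ledge with the lock key; behind it the steel flap, hinged at the back. On its right (-y) side an upright aluminium disc, 88 mm radius, centred on the hinge, with black ticks.
- key_socket (a point): centre of the keyhole slot at the ledge's top face, 95 mm in front of the dryer's centre, 100 mm above the bench; axes as the dryer's. Slot 33 mm long (along y), 13 mm wide, its middle 16 mm wide, in a 6 mm plate. The lug lines up with it when the key's x lies along the dryer's y, and the key lifts straight out.
- lock_key: loose black key, 80 g. Origin on its axis under its skirt (52 mm disc, 6 thick, overlaps the flap's edge). Above: flat grip wing 40 mm long (key's x), 14 thick (y), up to z=42. Below: 14 mm stem, cross lug 30 (x) x 7 (y), down to z=-14. Locked: key's x is 1.0 to 1.4 rad past the dryer's y (as an axis); turned back so far clockwise from above, it meets its stop within 0.15 rad of the slot line.
- tray: an empty shallow steel tray, 140 mm square, 22 mm high, 4 to 5 mm walls and floor, fixed on the bench; origin at the centre of its underside. It stands left or right of the dryer; a white rack with compartments, 130 mm square and 35 mm high, stands on the other side.
- flap (a joint): angle of the flap in rad, 0 closed and level, growing as its front edge swings up and back (to 1.45). About 0.4 to 0.65 kg; nothing supports it, it falls shut unless held.
- flap_hinge (a point): point on the flap's hinge axis at the flap's middle, 97 mm above the bench, 100 mm behind the dryer's centre; the axis is the dryer's y. Axes turn with the flap: x from its front edge to the hinge, z out of its top face. The flap is 4 mm thick, 218 mm wide, its front edge 179 mm from the axis.
- flap_handle (a point): middle of the flap's bar handle: round steel bar, 10 mm thick, 90 mm long, parallel to the hinge axis, on two end posts (80 mm clear between), its centre 44 mm above the flap's top face; when closed 135 mm in front of and 47 mm above the hinge axis. Axes turn with the flap. A gripped bar can pivot between the fingers.
- flap_peg (a point): outer end of a steel peg, 8 mm thick, that sticks out of the flap's right edge 150 mm from the hinge axis. Axes turn with the flap (x from front edge to hinge).
- pointer (a joint): angle of the set pointer in rad, measured as the flap's: the flap is at the marked angle when the two are equal. It is set between 0.6 and 1.05 and stays by friction.
- pointer_tip (a point): centre of the 16 mm ball at the end of the set pointer, a dark steel arm on the right-hand disc, turning about the hinge axis; 150 mm from the axis, just outside the flap peg's path: peg and ball stand side by side at the marked angle. Axes turn with the pointer (x from ball to hinge).
- jar: bystander: a loose white jar with blue cap, 64 mm across, 90 high; origin under its middle
- spray_bottle: bystander: a loose spray bottle, 72 mm across, 185 high; origin under its middle
- beaker: bystander: a loose glass beaker, 72 mm across, 80 high; origin under its middle
- slide_box: bystander: a loose wooden slide box, 90 x 170 x 32 high; origin under its middle
- forceps: bystander: loose steel forceps lying flat, 120 long, 6 high; origin under its middle
- brush: bystander: a loose brush lying flat, 160 long; origin under its middle

How it is judged:
By the outcome, as a careful person would: the job done as asked, in the order asked, and still so for the second after the job is handed in, while the arm keeps its last pose, push and grip.
It also fails if it takes over 58 s, if anything falls off the work surface, if the arm or the gripper's body presses on something with over 40 N, if the wrist force passes 120 N, or if a joint passes its speed limit or range.

## Working session

There is one attempt and no reset: what is moved stays moved. The work goes in short steps, each a Python script; the robot and the scene stay as the last script left them, time stands still between calls to the robot, and variables do not carry over. Pictures are saved under pics/ and viewed, at most 10 in all, crops included, and the job is handed in when it is done.

```bash
mkdir -p pics; ls
python3 - <<'E'
from station import *
import cv2
for n in("scene","top"):
    cv2.imwrite(f"pics/{n}0.png",eyes.capture(n)); m=eyes.camera_model(n); print(n,m)
print(readout.get_t(),readout.get_orientation())
E
```

```text
pics
scene {'intrinsics': array([[452.05559789,   0.        , 315.13858648],
       [  0.        , 452.05559789, 208.02316984],
       [  0.        ,   0.        ,   1.        ]]), 'rvec': array([ 2.03876376,  1.59208114, -0.5254673 ]), 'tvec': array([-126.47851373, -349.14938742, 1635.91423656])}
top {'intrinsics': array([[366.58107679,   0.        , 326.05198069],
       [  0.        , 366.58107679, 201.36548585],
       [  0.        ,   0.        ,   1.        ]]), 'rvec': array([ 2.18040087, -2.19678605,  0.05025347]), 'tvec': array([   2.66057252,  532.26642485, 1098.72696151])}
0.1 [-1.11936434e-04  1.87286677e-01  9.82305179e-01 -4.72768694e-04]
```

View pics/scene0.png

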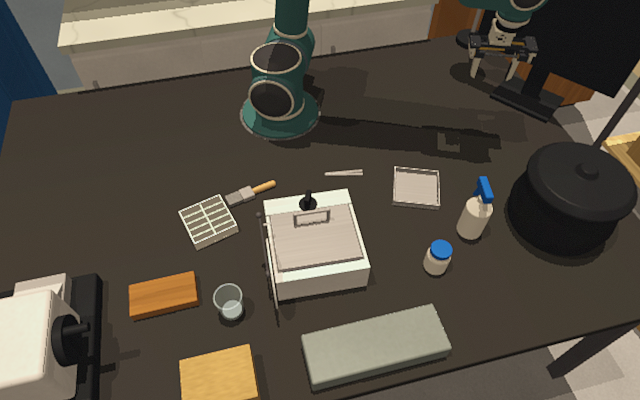

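View pics/top0.png

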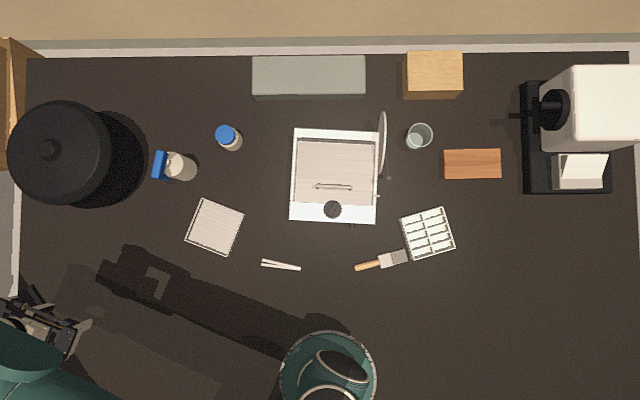

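The dryer sits at about (335,175) in the top picture, the tray is on the left at (214,227), and the rack is on the right. Next I'll enlarge the dryer in both views.

Run:
```python
import cv2
a=cv2.imread("pics/top0.png")[105:230,280:440]; cv2.imwrite("pics/topc.png",cv2.resize(a,None,fx=4.6,fy=4.6,interpolation=cv2.INTER_CUBIC))
a=cv2.imread("pics/scene0.png")[180:325,240:385]; cv2.imwrite("pics/scenec.png",cv2.resize(a,None,fx=4,fy=4,interpolation=cv2.INTER_CUBIC))
```

```text
(no output)
```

View pics/topc.png

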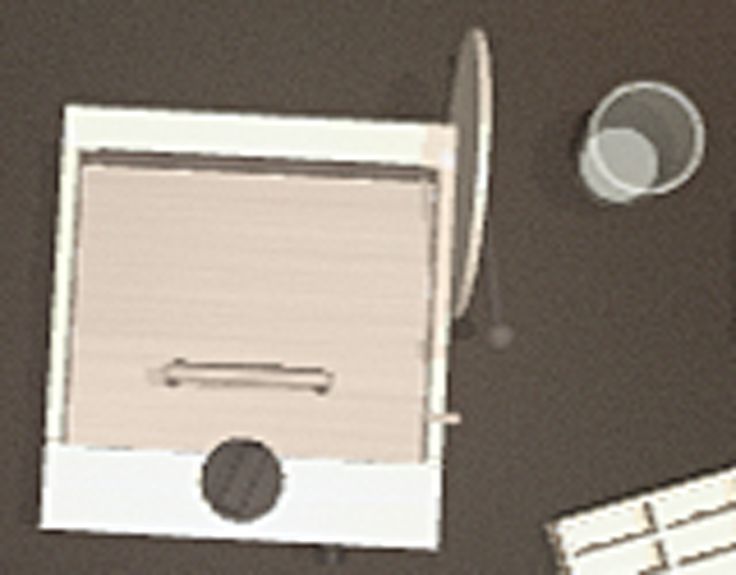

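View pics/scenec.png

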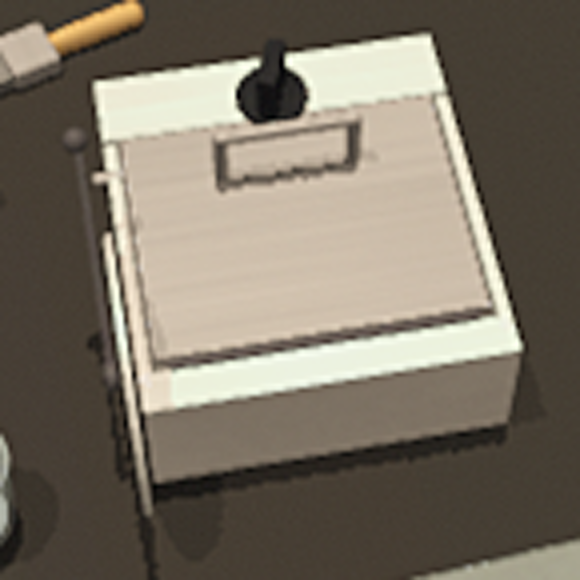

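```bash
cat > h.py <<'E'
import numpy as np, cv2
from station import *
CM={n:eyes.camera_model(n) for n in("scene","top")}
def proj(n,P):
    m=CM[n]; return cv2.projectPoints(np.atleast_2d(np.array(P,float)),m["rvec"],m["tvec"],m["intrinsics"],None)[0][:,0]
def topc(u): return (np.array(u,float)+.5)/4.6-.5+[280,105]
def scenec(u): return (np.array(u,float)+.5)/4-.5+[240,180]
def ray(n,uv,z):
    m=CM[n];R=cv2.Rodrigues(m["rvec"])[0];d=R.T@np.linalg.inv(m["intrinsics"])@[uv[0],uv[1],1];c=-R.T@m["tvec"]
    return c+d*(z-c[2])/d[2]
def W(d,P):  # dryer frame -> world
    P=np.atleast_2d(np.array(P,float));c,s=np.cos(d[2]),np.sin(d[2])
    return np.c_[d[0]+c*P[:,0]-s*P[:,1],d[1]+s*P[:,0]+c*P[:,1],P[:,2]]
def down(phi): # tool down, closing line y at angle phi (world)
    from scipy.spatial.transform import Rotation as Ro
    y=np.array([np.cos(phi),np.sin(phi),0]);z=np.array([0,0,-1.])
    q=Ro.from_matrix(np.c_[np.cross(y,z),y,z]).as_quat();return [q[3],*q[:3]]
E
cat > fit.py <<'E'
from h import *
from scipy.optimize import least_squares
C=[[130,120,100],[130,-120,100],[-130,120,100],[-130,-120,100]]
T=topc([[67,105],[455,126],[40,527],[437,548]]); S=scenec([[522,350],[148,410],[430,35],[93,82]])
kt=topc([242,480]);bt=topc([501,337]);bs=scenec([75,140])
def ball(v): return W(v,[[100-150*np.cos(v[3]),v[4],97+150*np.sin(v[3])]])
def f(v):
    return np.concatenate([(proj("top",W(v,C))-T).ravel(),(proj("scene",W(v,C))-S).ravel(),
     (proj("top",W(v,[-95,0,106]))-kt).ravel(),(proj("top",ball(v))-bt).ravel(),(proj("scene",ball(v))-bs).ravel()])
r=least_squares(f,[700,0,-.05,.8,-140]);v=r.x
print(v.round(3));print(r.fun.reshape(-1,2).round(1).tolist());print(np.sqrt(np.diag(np.linalg.inv(r.jac.T@r.jac))).round(3))
sock=W(v,[-95,0,100])[0];print("sock",sock)
a=ray("top",topc([228,505]),142);b=ray("top",topc([258,450]),142);k=np.arctan2(*(b-a)[1::-1])
print("wing ang",k%np.pi,"past y",(k-v[2]-np.pi/2)%np.pi)
tr=np.array([ray("top",u,22) for u in[(205,197),(244,213),(226,256),(185,240)]]);print(tr.mean(0),tr)
print("bar",W(v,[-35,0,144]),proj("top",W(v,[[-35,45,144],[-35,-45,144]])))
q0=readout.get_qpos();print(q0)
for s in(0,np.pi):
  for da in(0,-.6,-1.2):
    phi=k+np.pi/2+s+da; print(s,da,solve_ik([sock[0],sock[1],126],down(phi)))
E
python3 fit.py
```

```text
[ 6.00889e+02 -2.39000e+01 -6.00000e-02  7.31000e-01 -1.38290e+02]
[[-0.4, 0.2], [-0.2, -0.2], [0.1, 0.0], [-0.5, 0.0], [-0.2, -0.3], [-1.0, 0.4], [-0.4, -0.1], [0.4, 0.3], [-0.4, -0.1], [-0.5, -0.1], [-0.4, 0.1]]
[0.945 0.916 0.005 0.025 1.998]
sock [506.06043545 -18.19854369 100.        ]
wing ang 2.6344556881170034 past y 1.1237076463252453
[458.8016577  334.03694166  22.        ] [[547.9612556  365.26086707  22.        ]
 [498.61286142 246.59057463  22.        ]
 [369.99270124 300.05483277  22.        ]
 [418.63981254 424.24149216  22.        ]]
bar [[565.95229406 -21.79927596 144.        ]] [[316.40387842 185.27972344]
 [349.81891146 187.00796334]]
[ 1.15618820e+00  1.16418828e-01  1.44214555e+00  6.10045279e-06
  1.58399993e+00 -3.78095730e-02]
0 0 [-8.63237114e-02 -2.07210384e-01  1.93287890e+00 -4.44089210e-16
  1.41592414e+00 -1.14998307e+00]
0 -0.6 [-8.63237114e-02 -2.07210384e-01  1.93287890e+00 -4.44089210e-16
  1.41592414e+00 -5.49983073e-01]
0 -1.2 [-8.63237114e-02 -2.07210384e-01  1.93287890e+00 -4.44089210e-16
  1.41592414e+00  5.00169273e-02]
3.141592653589793 0 [-8.63237114e-02 -2.07210384e-01  1.93287890e+00 -4.44089210e-16
  1.41592414e+00  1.99160958e+00]
3.141592653589793 -0.6 [-8.63237114e-02 -2.07210384e-01  1.93287890e+00 -4.44089210e-16
  1.41592414e+00  2.59160958e+00]
3.141592653589793 -1.2 None
```

The dryer fit residuals are below 1 px. The key wing is 1.12 rad past the slot line and the pointer is at about 0.73 rad. I'll grip the key and turn it clockwise while watching the torque.

Run:
```python
from h import *
sx,sy=506.1,-18.2; o=down(2.634+np.pi/2)
bot.move_linear([248.4,627.6,265]); bot.move_ptp([sx,sy,230],o)
move_gripper(60); bot.move_linear([sx,sy,127],feed=120,f_stop=8)
print(readout.get_eef_pos()); move_gripper(0,40)
print("open",readout.get_opening(),readout.get_finger_force(),readout.get_contact_force(),readout.get_torque())
q=np.array(readout.get_qpos());t0=readout.get_torque()[2]
d=0
while d<1.4:
    s=.15 if d<.75 else .04
    d+=s; q2=q.copy(); q2[5]+=d; bot.move_j(q2)
    t=readout.get_torque()[2]; print(round(d,2),round(t-t0,3),np.round(readout.get_contact_force(),1))
    if abs(t-t0)>.35: break
print(readout.get_t(),readout.get_opening(),readout.get_qpos()[5]-q[5])
cv2.imwrite("pics/s1.png",cv2.resize(eyes.capture("scene")[150:300,230:390],None,fx=3.5,fy=3.5,interpolation=cv2.INTER_CUBIC))
```

```text
[506.46045671 -18.22678326 127.80287062]
open 13.88016849584199 39.99855816364288 [ 0.12403854 -0.36216621  0.46693904] [0.01721105 0.23642866 0.01503228]
0.15 0.01 [ 0.7  1.5 -0.2]
0.3 -0.002 [-0.1 -0.5 -0.3]
0.45 -0.023 [ 0.7 -0.1 -0.1]
0.6 -0.029 [ 0.1  0.  -0.3]
0.75 -0.01 [-0.1  0.6  0.7]
0.79 -0.04 [0.2 0.5 0. ]
0.83 0.014 [-1.   0.1  0.4]
0.87 -0.068 [ 0.3  0.2 -0.3]
0.91 -0.036 [ 0.4 -0.2  0.4]
0.95 -0.044 [ 0.1  0.4 -0.3]Traceback (most recent call last):
  File "<stdin>", line 11, in <module>
station.PlanningError: the arm cannot take that pose within its joint ranges
```

j6 started from the half-turned grasp and ran into its range limit, so I'll regrip half a turn back and continue.

Run:
```python
from h import *
p=np.array(readout.get_eef_pos()); print(readout.get_t(),readout.get_qpos()[5])
move_gripper(36); up=p.copy(); up[2]=180; bot.move_linear(up)
q=np.array(readout.get_qpos()); q[5]-=np.pi; bot.move_j(q)
bot.move_linear(p,feed=120,f_stop=8); move_gripper(0,40)
print("open",readout.get_opening(),readout.get_eef_pos())
q=np.array(readout.get_qpos());t0=readout.get_torque()[2]
d=0
while d<.5:
    d+=.04; q2=q.copy(); q2[5]+=d; bot.move_j(q2)
    t=readout.get_torque()[2]; print(round(d,2),round(t-t0,3),np.round(readout.get_contact_force(),1))
    if abs(t-t0)>.3: break
print(readout.get_t(),readout.get_opening(),"past nominal",readout.get_qpos()[5]-.05+.076)
cv2.imwrite("pics/s1.png",cv2.resize(eyes.capture("scene")[150:300,230:390],None,fx=3.5,fy=3.5,interpolation=cv2.INTER_CUBIC))
```

```text
8.025 2.939832655852583
open 13.62154579592737 [506.31445445 -18.21604364 127.48694598]
0.04 -0.065 [-1.1  0.5  0.4]
0.08 -0.069 [-0.9  0.4  1.3]
0.12 -0.122 [-0.  -0.3  1.5]
0.16 -0.061 [-0.2 -0.1  1.3]
0.2 -0.055 [0.1 0.6 1.3]
0.24 -0.037 [ 0.2 -0.4  1.7]
0.28 0.09 [-1.7  0.4  2.7]
0.32 0.528 [-1.9  0.1  2.2]
14.85 13.82499477203643 past nominal 0.14398857313946256
```

View pics/s1.png

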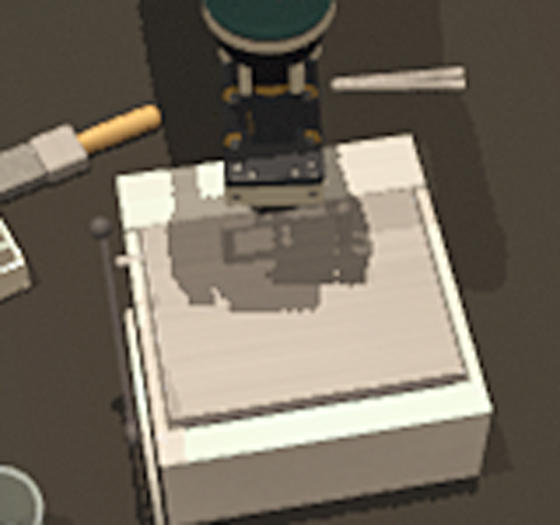

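The stop is clear: torque rises at about 0.1 rad past nominal. I'll relax slightly and lift.

Run:
```python
from h import *
q=np.array(readout.get_qpos()); q[5]-=.05; bot.move_j(q)
p=np.array(readout.get_eef_pos()); print("tz",readout.get_torque()[2])
print("stopped",bot.move_linear([p[0],p[1],p[2]+25],feed=60,f_stop=12))
print(readout.get_eef_pos(),readout.get_contact_force(),readout.get_opening(),readout.get_t())
```

```text
tz 0.097313725111638
stopped False
[506.28597185 -18.15018474 152.70288902] [ 0.30919696  0.62630336 -1.66610665] 13.819215199374668 15.7167
```

Run:
```python
from h import *
p=readout.get_eef_pos()
bot.move_linear([p[0],p[1],200],feed=200)
o=readout.get_orientation()
bot.move_ptp([459,334,130],o); bot.move_linear([459,334,60],feed=150)
print("touch",bot.move_linear([459,334,43],feed=30,f_stop=5),readout.get_eef_pos()[2],readout.get_opening())
move_gripper(40); bot.move_linear([459,334,160],feed=200)
bot.move_ptp([500,120,230],o)
print(readout.get_t(),readout.get_opening())
a=eyes.capture("top")[140:265,170:340]; cv2.imwrite("pics/t2.png",cv2.resize(a,None,fx=4.4,fy=4.4,interpolation=cv2.INTER_CUBIC))
```

```text
touch True 45.39191348913663 13.705331196037402
20.8667 39.91089207924024
```

View pics/t2.png

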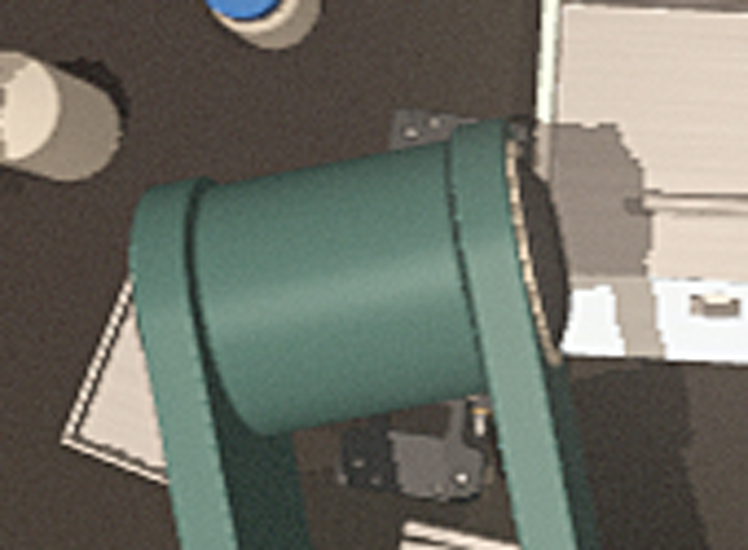

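The keyhole slot is empty, at (715,303) in the crop, and the arm hides the key in the tray, so I'll check that later. Next I'll grip the handle and swing the flap most of the way up.

```bash
cat >> h.py <<'E'
YAW=-.06
def bar(a): # bar centre relative to hinge, (dryer x, z)
    return np.array([-135*np.cos(a)+47*np.sin(a),135*np.sin(a)+47*np.cos(a)])
def swing(a0,a1,n,feed=100):
    p=np.array(readout.get_eef_pos())
    b0=bar(a0)
    for a in np.linspace(a0,a1,n+1)[1:]:
        d=bar(a)-b0
        bot.move_linear(p+[d[0]*np.cos(YAW),d[0]*np.sin(YAW),d[1]],feed=feed)
E
python3 - <<'E'
from h import *
x,y=566,-21.8
bot.move_ptp([x,y,200],down(YAW)); print("stop",bot.move_linear([x,y,142],feed=120,f_stop=8))
move_gripper(0,50); print(readout.get_opening(),readout.get_eef_pos(),readout.get_contact_force(),readout.get_t())
swing(0,.1,1,60); print(readout.get_contact_force(),readout.get_opening())
swing(.1,.64,6); print(readout.get_contact_force(),readout.get_opening(),readout.get_eef_pos(),readout.get_t())
s=eyes.capture("scene");t=eyes.capture("top")
cv2.imwrite("pics/s3f.png",s);cv2.imwrite("pics/t3f.png",t)
cv2.imwrite("pics/s3.png",cv2.resize(s[170:290,240:340],None,fx=4.8,fy=4.8,interpolation=cv2.INTER_CUBIC))
a=np.hstack([cv2.resize(t[130:210,350:430],None,fx=5,fy=5,interpolation=cv2.INTER_CUBIC),cv2.resize(t[190:270,175:255],None,fx=5,fy=5,interpolation=cv2.INTER_CUBIC)])
cv2.imwrite("pics/t3.png",a)
E
```

```text
stop False
8.516810715634662 [566.12744219 -21.84571681 142.22858476] [-0.05746466 -0.98396629  2.69586741] 22.8583
[-2.43417338 -1.98622323 -2.13411123] 8.627462841468342
[-16.20122455   0.43152161  16.96649057] 8.47085614193789 [620.57488248 -25.24700855 215.9062842 ] 24.9083
```

View pics/s3.png

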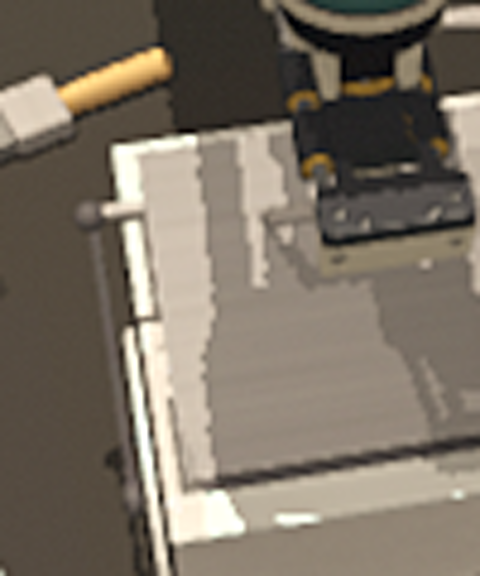

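View pics/t3.png

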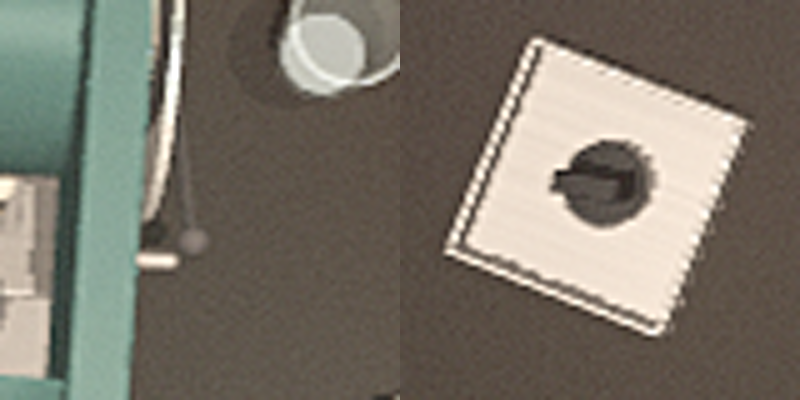

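The key lies in the middle of the tray, at (605,183) in the crop. The peg tip at (178,261) is still a little short of the ball at (194,241). I'll work out both angles.

```bash
cat > ang.py <<'E'
from h import *
from scipy.optimize import least_squares
v=np.array([600.889,-23.9,-.06])
def pt(a,y): return W(v,[[100-150*np.cos(a),y,97+150*np.sin(a)]])
def solve(obs,free=True,y0=-130):
    f=lambda w:np.concatenate([(proj(n,pt(w[0],w[1]))[0]-u) for n,u in obs])
    r=least_squares(f,[.7,y0]);return r.x.round(3),r.fun.round(2)
if __name__=="__main__":
    t=lambda u:(np.array(u)+.5)/5-.5+[350,130]; s=lambda u:(np.array(u)+.5)/4.8-.5+[240,170]
    print("ball",solve([("top",t([194,241]))]),solve([("top",t([194,241])),("scene",s([90,214]))]),solve([("scene",s([90,214]))]))
    print("peg top",solve([("top",t([178,261]))]))
    print("peg scene line y",[ (a,((proj("scene",np.vstack([pt(a,-115),pt(a,-128)]))-[240,170]+.5)*4.8-.5).round(0).tolist()) for a in(.55,.6,.65,.7)])
E
python3 ang.py
```

```text
ball (array([   0.731, -139.132]), array([ 0., -0.])) (array([   0.731, -138.081]), array([-0.42, -0.01, -0.32,  0.56])) (array([   0.636, -137.292]), array([0.03, 0.23]))
peg top (array([   0.633, -133.134]), array([ 0., -0.]))
peg scene line y [(0.55, [[133.0, 210.0], [108.0, 213.0]]), (0.6, [[133.0, 209.0], [108.0, 213.0]]), (0.65, [[133.0, 209.0], [108.0, 213.0]]), (0.7, [[133.0, 209.0], [108.0, 213.0]])]
```

Run:
```python
from h import *
p=np.array(readout.get_eef_pos());u=bar(.64)/143;U=np.array([u[0]*np.cos(YAW),u[0]*np.sin(YAW),u[1]])
for i in range(3):
    f=np.array(readout.get_contact_force()); print("radial",f@U,f)
    if f@U<6: break
    p=p+.6*U; bot.move_linear(p,feed=20); bot.dwell(.1)
swing(.635,.731,3,40); bot.dwell(.3)
print(readout.get_contact_force(),readout.get_opening(),readout.get_eef_pos(),readout.get_t())
t=eyes.capture("top");cv2.imwrite("pics/t4f.png",t)
cv2.imwrite("pics/t4.png",cv2.resize(t[155:195,365:405],None,fx=14,fy=14,interpolation=cv2.INTER_CUBIC))
```

```text
radial 22.37571402234115 [-14.5453236    0.60624625  17.1751452 ]
radial -6.218485380214769 [ 0.0582096  -1.26242269 -7.42487446]
[-4.93341991 -0.95273029  2.68385498] 8.418511840306692 [631.50394988 -25.91201249 223.23843668] 26.4833
```

View pics/t4.png

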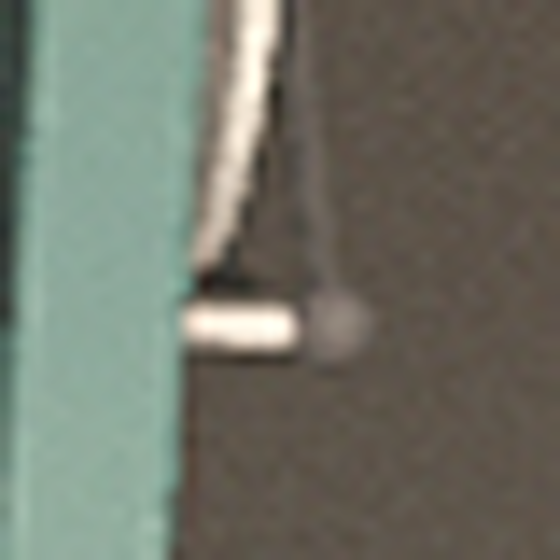

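The peg and ball now stand side by side, with the peg end at (295,326) and the ball at about (338,325) in the crop. I'll check this with a sub-pixel profile.

Run:
```python
from ang import *
t=cv2.imread("pics/t4f.png").astype(float).sum(2); 
print(t[172:184,378:393].astype(int))
g=t[172:184]; bg=np.median(t[183:190,382:400])
for c in range(379,393):
    w=np.clip(abs(g[2:10,c]-bg)-25,0,None); 
    if w.sum()>0: print(c,round((w*np.arange(174,182)).sum()/w.sum(),2),int(w.sum()))
for a in(.72,.731,.742): print(a,"peg",proj("top",pt(a,-125)),"ball",proj("top",pt(a,-138.5)))
```

```text
[[408 512 485 227 228 236 249 247 249 285 283 234 246 253 245]
 [445 461 361 184 251 262 248 240 239 291 290 248 248 257 249]
 [374 225 145 169 190 235 252 237 229 251 299 255 245 228 250]
 [352 127 149 139 138 194 220 233 221 244 307 287 250 247 254]
 [315 340 309 314 304 313 330 268 243 333 348 362 318 250 240]
 [565 673 662 666 673 669 670 578 282 347 382 406 370 305 256]
 [584 707 718 732 734 738 752 697 371 341 391 396 353 297 240]
 [392 429 440 539 597 585 601 509 303 320 347 365 329 269 258]
 [224 213 201 203 183 190 209 190 233 284 312 299 264 244 248]
 [230 247 241 242 242 246 244 241 256 240 223 229 244 248 248]
 [237 234 247 240 254 247 254 255 250 259 261 251 251 255 253]
 [228 236 246 249 255 259 249 250 253 257 256 242 247 268 256]]
379 177.43 1155
380 177.34 1205
381 177.5 1311
382 177.66 1368
383 177.86 1264
384 177.87 1267
385 178.01 987
386 177.99 128
387 177.46 232
388 177.42 442
389 177.57 444
390 177.53 256
391 177.37 45
0.72 peg [[382.74862309 178.02180041]] ball [[388.05106352 178.29382874]]
0.731 peg [[382.83783484 177.53657345]] ball [[388.1469577  177.80885463]]
0.742 peg [[382.92681453 177.04542301]] ball [[388.24256334 177.31795285]]
```

Run:
```python
from h import *
swing(.731,.739,1,20); bot.dwell(.4)
print(readout.get_contact_force(),readout.get_opening(),readout.get_t())
t=eyes.capture("top"); print(t.astype(int).sum(2)[174:182,381:391]); cv2.imwrite("pics/t5.png",t)
```

```text
[-4.77744358  0.33730247 -0.04756172] 8.20507636179149 27.1833
[[145 192 231 247 251 227 262 311 244 262]
 [180 163 197 239 234 212 248 301 274 263]
 [471 393 398 391 330 247 323 359 365 306]
 [717 701 677 690 607 340 341 377 391 369]
 [646 662 671 697 621 353 336 388 394 354]
 [278 306 364 418 377 288 333 353 360 311]
 [218 224 219 216 217 250 280 308 301 273]
 [258 235 249 254 248 239 237 218 232 236]]
```

View pics/t5.png

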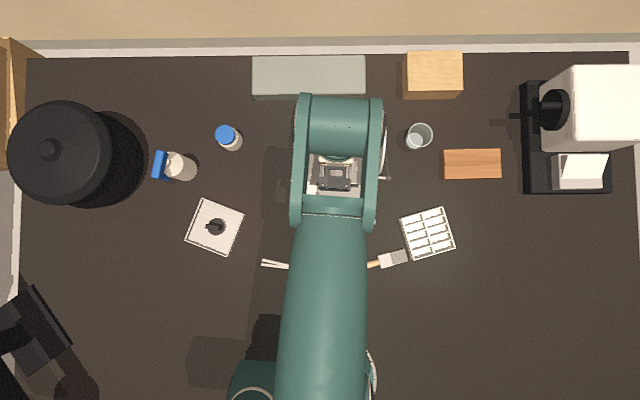

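The peg is now level with the ball, the key is in the tray at (215,227), and the other things are where they started. I'll hand the job in.

```bash
python3 -c "
from station import *
print(order.job_done())"
```

```text
the job is handed in; nothing more can be done
None
```

I handed the job in with the key turned to its stop and laid in the tray, and the gripper still holding the flap at about 0.74 rad, its peg level with the pointer ball; the pointer and the bystanders in view looked unmoved.

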